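# Load the foil dispenser tube

## Robot

A 7-joint arm with a two-finger parallel gripper is mounted at the origin on a cart in front of the work surface, level with it; the furniture and walls round the work are solid. World frame = base frame: x ahead of the robot, y to its left, z up, the work surface at z = 0. Lengths are in m, angles in rad, forces in N, time in s.
With the tool pointing down it reaches from about 0.425 to 0.925 m from the base axis. Payload 6.8 kg.
Tool frame: the origin (TCP) lies on the front face of the gripper's body, between the roots of the fingers; the fingertips stand 73 mm ahead of it and the grasp point (between the pads) lies 54 mm ahead of it (env.nose_length is the distance from the TCP to the fingertips, in m); z points along the fingers, y is the line along which they close (so a half turn about z gives the same grasp; the last joint's range is limited). The gripper opens to 85 mm and grips with 20 to 120 N. Pads are 22 mm wide; open, the fingers measure 114 mm over their backs; the gripper's body (76 mm by 85 mm) begins 54 mm behind the grasp point. The pads swing forward as they close: fully open they stand 13 mm farther back than shut.
Start: joints at [-1.277, 0.477, 0.022, 1.555, -0.011, 1.109, -0.083], TCP at [0.264, 0.621, 0.304] pointing down, gripper open.
Joint ranges: [-2.96, 2.96], [-0.34, 2.1], [-1.41, 1.46], [0.24, 2.44], [-1.37, 4.51], [0.17, 1.92], [-2.96, 2.96]. Speed limits (rad/s): [2.39, 2.39, 3.14, 3.14, 3.14, 3.14, 3.14].

## Interface

Orientations are given as a unit quaternion [w, x, y, z].
In Python, from cell import env, kin, camera, calibration, job gives the robot as it stands. The module is installed in compiled form; this text tells all that it offers. Calls block until the motion is done:
- env.reach(position, orientation): joint-space move of the TCP to a pose.
- env.movel(position, velocity=0.15, rot=None, stop_force=None): straight line of the TCP; rot=None keeps the orientation; velocity is the mean speed in m/s. With stop_force (N) it stops when the force on the tool has changed by that much, and returns True; else False.
- env.goto_joints(angles): joint-space move.
- env.grip(opening, f_grip=None): finger opening in m; f_grip is the grip in N (None keeps the last); returns when the fingers have stopped.
- env.dwell(seconds).
- kin.inverse_kinematics(position, orientation): joint angles nearest the present ones, or None.
- env.get_state(): the state.
- camera(name): name is "scene" or "top"; returns (picture, depth): 400x640x3 uint8, blue, green, red; 400x640 float32, m along the optical axis (not along the pixel's ray), 0 where there is no reading.
- calibration(name): a dict with "fx", "fy", "cx", "cy" (pixels), "k1" (the pictures are not rectified: a ray, as slopes to the right and down, at radius r is drawn at 1 + k1 r^2 times it, then the intrinsics apply), "rvec" (rotation vector, rad) and "tvec" (3), from world to camera coordinates, as OpenCV has them. Camera axes: x right, y down, z forward; pixel columns grow to the right and rows downward; lengths in m; the calibration is good to about 2 mm. A picture is of the moment at which its call begins. calibration takes no time and is no camera call.
A pose or a line that the arm cannot do raises env.PlanningError and nothing moves.
- job.job_done(): hands the job in; it is judged then, once.
The state is a dict: "time": time; "qpos": joint angles; "joint_velocities": joint speeds; "joint_torque": joint torques, N m; "tcp_pos": TCP position; "orientation": TCP orientation; "force": force on the tool from outside, world axes, zero at the start; "torque": the same for the moment, N m; "opening": finger opening in m; "gripper_force": force on a finger pad.
Only numpy, scipy, OpenCV 4.12 (cv2) and the standard library are available. Lean on these libraries where they do the work, as an engineer would, in place of code of your own. Each camera call takes 0.05 s, during which the arm holds its last target. There are 200 camera calls.

## Task

Load the three rolls of foil tape into the blue dispenser tube so that they lie flat on one another in one column: the copper roll at the bottom, the black one in the middle and the silver one on top. Do not knock the two clear pots behind over or out of their places.

Things in the scene. Friction and masses are not known exactly. Their poses are not given: they have to be found in the camera images.
- copper_center (a point): ring-shaped roll of copper-coloured (orange-brown) foil tape with a brown cardboard core, 62 mm across, 16 mm thick, bore 30 mm, about 120 g, lying flat on the bench at first; this point is its centre, half-way up (8 mm over its underside), z along its bore
- black_center (a point): ring-shaped roll of black foil tape with a brown cardboard core, 62 mm across, 16 mm thick, bore 30 mm, about 120 g, lying flat on the bench at first; this point is its centre, half-way up (8 mm over its underside), z along its bore
- silver_center (a point): ring-shaped roll of silver-grey foil tape with a brown cardboard core, 62 mm across, 16 mm thick, bore 30 mm, about 120 g, lying flat on the bench at first; this point is its centre, half-way up (8 mm over its underside), z along its bore
- foil_tube: fixed upright blue tube on a round black base 112 mm across and 10 mm thick, whose top is the tube's floor. Inner diameter 66 mm, wall 3 mm. On its +y and -y sides the wall is open from base to top (slots 36 mm wide): fingers holding a roll across its rim along this y axis can go down in them. Its x sides are wall. Origin on the tube's axis at bench height, z up
- tube_mouth (a point): centre of the tube's open mouth, on its axis, 64 mm above the bench; below it the last 6 mm of wall flare from 66 to 74 mm inside. Three rolls fill the tube from 10 to 58 mm above the bench. Axes as the tube's
- cup_nails: clear plastic pot holding nails, about 107 mm across the rim and 98 mm high, standing open at the top behind the work; origin at the centre of its underside, z up
- cup_glass: clear plastic pot holding bits of glass, about 101 mm across the rim and 90 mm high, standing open at the top behind the work; origin at the centre of its underside, z up
Things that resemble listed ones, but are neither listed nor needed, are in the scene too. What is shaped like the part that bears black_center but red is not meant.

How it is judged:
At the end, for the whole second after the job is handed in: All three rolls lie flat (within 0.1 rad) and at rest inside the tube, within 6 mm of its axis, the copper roll's centre 18 mm above the bench, the black one's 34 mm and the silver one's 50 mm (each within 4 mm): copper on the tube's floor, black on copper, silver on black (horizontal distance between each of copper_center, black_center, silver_center and foil_tube below 0.006 m and z of copper_center in the frame of foil_tube between 0.014 and 0.022 m and angle between the z axis of each of copper_center, black_center, silver_center and the z axis of foil_tube, either way round below 0.1 rad and linear speed of each of roll_copper, roll_black, roll_silver below 0.02 m/s and z of black_center in the frame of foil_tube between 0.03 and 0.038 m and z of silver_center in the frame of foil_tube between 0.046 and 0.054 m); the robot touches nothing.
It fails at once if the pot of nails is shifted by more than 30 mm or tipped by more than 0.3 rad (distance of cup_nails from where it was at the start of the episode above 0.03 m or angle between cup_nails's own z axis and vertical above 0.3 rad).
It fails at once if the pot of glass bits is shifted by more than 30 mm or tipped by more than 0.3 rad (distance of cup_glass from where it was at the start of the episode above 0.03 m or angle between cup_glass's own z axis and vertical above 0.3 rad).
It also fails if it takes over 61 s, if anything falls off the work surface, if the arm or the gripper's body presses on something with over 40 N, if the wrist force passes 120 N, or if a joint passes its speed limit or range.

## Working session

There is one attempt and no reset: what is moved stays moved. The work goes in short steps, each a Python script; the robot and the scene stay as the last script left them, time stands still between calls to the robot, and variables do not carry over. Pictures are saved under pics/ and viewed, at most 10 in all, crops included, and the job is handed in when it is done.

```bash
mkdir -p pics; python3 - <<'E'
from cell import env,kin,camera,calibration,job
import cv2,numpy as np
for n in("scene","top"):
    p,d=camera(n);cv2.imwrite(f"pics/{n}0.png",p);np.savez(f"{n}0.npz",p=p,d=d)
    print(n,calibration(n))
s=env.get_state();print(s['time'],s['tcp_pos'],s['orientation'],s['opening'])
E
```

```text
scene {'fx': 386.02930842624244, 'fy': 386.02930842624244, 'cx': 321.89769690260846, 'cy': 202.28360230344646, 'k1': -0.06584319839390625, 'rvec': array([ 2.20899635, -0.77748538,  0.3138482 ]), 'tvec': array([-0.37682474,  0.4211325 ,  0.5432912 ])}
top {'fx': 452.3387062477617, 'fy': 452.3387062477617, 'cx': 313.7130340030769, 'cy': 193.92081784311983, 'k1': -0.04122767902679643, 'rvec': array([ 2.13782892, -2.12444345,  0.19506669]), 'tvec': array([0.17231755, 0.61126852, 1.12367553])}
0.1 [0.26382357 0.62085038 0.30301081] [-1.04791824e-04  1.99550645e-01  9.79887151e-01 -8.36834809e-04] 0.08555750185111305
```

View pics/scene0.png

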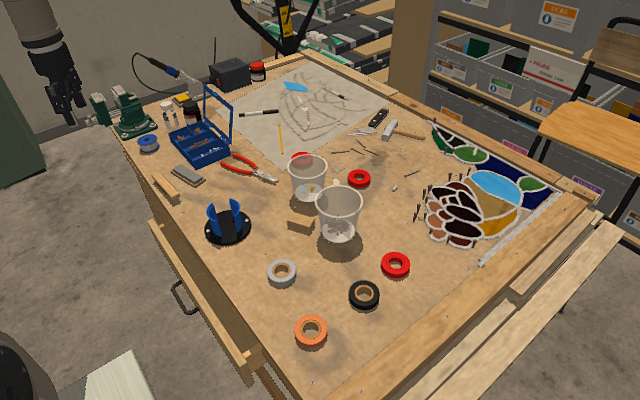

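View pics/top0.png

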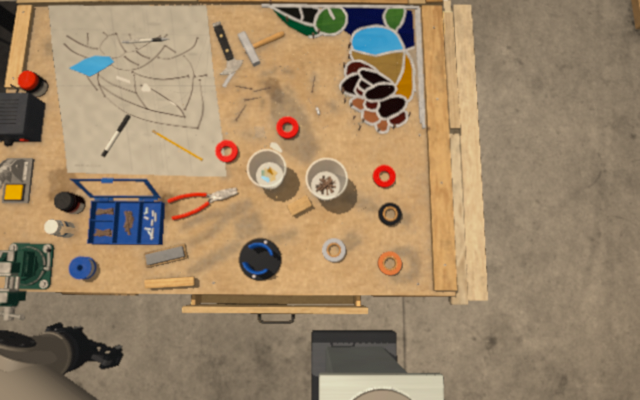

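The scene shows the tube at top-view (260,259), with copper at (390,263), black at (390,214), silver at (334,250), and the pots at (267,168) and (326,179). The red rolls are decoys.

```bash
cat > h.py <<'E'
import cv2,numpy as np
from cell import env,kin,camera,calibration,job
def cal(n):
    c=calibration(n);R=cv2.Rodrigues(c['rvec'])[0];return c,R,np.array(c['tvec'])
def rays(n,uv):
    c,R,t=cal(n);uv=np.atleast_2d(np.asarray(uv,float))
    q=(uv-[c['cx'],c['cy']])/[c['fx'],c['fy']];s=q.copy()
    for _ in range(8): s=q/(1+c['k1']*(s**2).sum(1,keepdims=True))
    return -R.T@t, s, R
def plane(n,uv,z):
    o,s,R=rays(n,uv);d=np.c_[s,np.ones(len(s))]@R
    return o+d*((z-o[2])/d[:,2])[:,None]
def cloud(n,depth):
    v,u=np.mgrid[:400,:640];o,s,R=rays(n,np.c_[u.ravel(),v.ravel()])
    P=(np.c_[s,np.ones(len(s))]*depth.reshape(-1,1))@R+o
    P[depth.ravel()==0]=np.nan
    return P.reshape(400,640,3)
def circle(P):
    A=np.c_[2*P[:,:2],np.ones(len(P))];x=np.linalg.lstsq(A,(P[:,:2]**2).sum(1),rcond=None)[0]
    return x[:2],np.sqrt(x[2]+x[0]**2+x[1]**2)
E
cat > m.py <<'E'
from h import *
W={'top':dict(copper=(390,263),black=(390,214),silver=(334,250)),'scene':dict(copper=(311,331),black=(364,294),silver=(282,272))}
for n in W:
    f=np.load(n+'0.npz');p=f['p'];C=cloud(n,f['d']);hsv=cv2.cvtColor(p,cv2.COLOR_BGR2HSV)
    print(n)
    for k,(u,v) in W[n].items():
        r=24 if n=='scene' else 18
        sl=np.s_[v-r:v+r+1,u-r:u+r+1];h,s,vv=[hsv[sl][...,i].astype(int) for i in range(3)]
        m={'copper':(s>150)&(vv>150),'black':(vv<75),'silver':(s<50)&(vv>90)}[k].astype(np.uint8)
        cs=cv2.findContours(m,cv2.RETR_EXTERNAL,cv2.CHAIN_APPROX_NONE)[0];c=max(cs,key=cv2.contourArea)[:,0]+[u-r,v-r]
        P=plane(n,c,.016);ce,R=circle(P)
        Q=C[sl].reshape(-1,3);z=Q[(m.ravel()>0)];z=z[(z[:,2]>.012)&(z[:,2]<.022)]
        print(k,'contour',ce.round(4),R.round(4),'bbox mid',((P.min(0)+P.max(0))/2)[:2].round(4),'depth',np.r_[(z.min(0)+z.max(0))[:2]/2,np.median(z[:,2]),len(z)].round(4))
    # blue tube
    u,v=(260,259) if n=='top' else (228,220);r=45
    sl=np.s_[v-r:v+r+1,u-r:u+r+1];h=hsv[sl].astype(int);Q=C[sl].reshape(-1,3)
    m=((abs(h[...,0]-110)<12)&(h[...,1]>140)).ravel()
    T=Q[m&(Q[:,2]>.055)&(Q[:,2]<.072)]
    print('tube rim',len(T),circle(T), T[:,2].max())
    ce=circle(T)[0];a=np.degrees(np.arctan2(T[:,1]-ce[1],T[:,0]-ce[0]));print(np.histogram(a,36,(-180,180))[0])
    B=Q[(h[...,2].ravel()<70)&(Q[:,2]>.004)&(Q[:,2]<.018)]
    print('base',len(B),(np.nanmin(B,0)+np.nanmax(B,0))/2,np.nanmax(B,0)-np.nanmin(B,0))
    cv2.imwrite(f'pics/{n}tube.png',cv2.resize(p[v-35:v+36,u-35:u+36],None,fx=6,fy=6,interpolation=cv2.INTER_CUBIC))
    for k,(u,v) in dict(nails=(326,179),glass=(267,168)).items():
        if n=='top':print(k,plane(n,[[u,v]],.09))
a=cv2.imread('pics/scenetube.png');b=cv2.imread('pics/toptube.png');cv2.imwrite('pics/tubes.png',cv2.resize(np.hstack([a,b]),(800,400)))
E
python3 m.py
```

```text
top
copper contour [ 0.4342 -0.0236] 0.0299 bbox mid [ 0.4342 -0.024 ] depth [ 4.343e-01 -2.410e-02  1.660e-02  3.050e+02]
black contour [ 0.5639 -0.0276] 0.0287 bbox mid [ 0.5639 -0.0282] depth [ 5.65e-01 -2.80e-02  1.65e-02  1.73e+02]
silver contour [0.468  0.1225] 0.029 bbox mid [0.4675 0.123 ] depth [4.688e-01 1.243e-01 1.670e-02 1.980e+02]
tube rim 141 (array([0.44409749, 0.31838144]), np.float64(0.035889786772511985)) 0.06942795919952305
[9 4 6 5 0 0 0 0 0 0 2 5 6 5 7 5 8 4 5 8 6 6 0 0 0 0 0 0 2 7 7 8 6 7 6 7]
base 989 [0.44325372 0.31652029 0.01071832] [0.10495071 0.10594555 0.01336556]
nails [[0.64235926 0.14537675 0.09      ]]
glass [[0.66996378 0.295727   0.09      ]]
scene
copper contour [ 0.4337 -0.0249] 0.0298 bbox mid [ 0.4336 -0.0246] depth [ 4.342e-01 -2.400e-02  1.520e-02  5.070e+02]
black contour [ 0.5607 -0.0323] 0.0321 bbox mid [ 0.5609 -0.0324] depth [ 5.646e-01 -2.830e-02  1.580e-02  3.550e+02]
silver contour [0.4672 0.1213] 0.0299 bbox mid [0.4671 0.1212] depth [4.677e-01 1.221e-01 1.460e-02 3.020e+02]
tube rim 125 (array([0.4424465, 0.3166693]), np.float64(0.03620105649649904)) 0.06512128329344014
[ 2  4  4  4  1  0  0  0  0  0  3  3  4  2  2  5  3  5  7  8  9  6  0  0
  0  0  0  0  5 10  9 10  6  7  3  3]
base 970 [0.44174188 0.41500804 0.00999694] [0.11038943 0.30995205 0.01193844]
```

View pics/tubes.png

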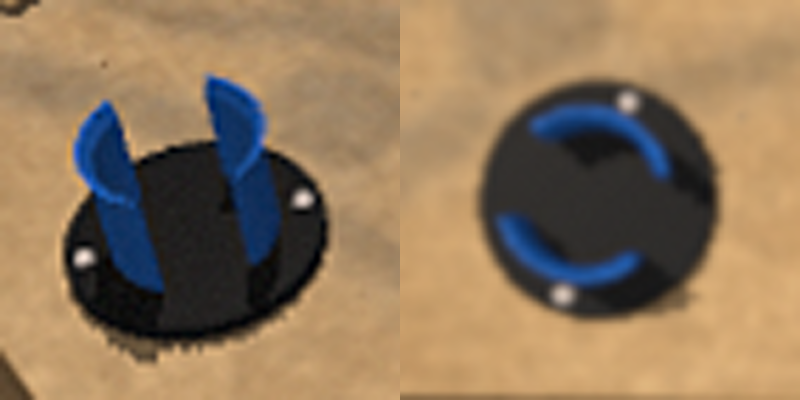

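The crop shows the slot axis at roughly 70°/-110° from world x, so the tube's yaw is about -20°. The tube axis is near (0.443, 0.317). Next I'll grip copper across two perpendicular directions. This centres it and also measures the offset between camera and robot.

```bash
cat >> h.py <<'E'
from scipy.spatial.transform import Rotation as Ro
def down(deg):
    a=np.radians(deg);s,c=np.sin(a),np.cos(a)
    q=Ro.from_matrix(np.array([[-s,c,0],[c,s,0],[0,0,-1.]])).as_quat();return np.r_[q[3],q[:3]]
def st(l=''):
    s=env.get_state();print(l,round(s['time'],2),np.round(s['tcp_pos'],4),'F',np.round(s['force'],1),'op',round(s['opening'],4),'g',np.round(s['gripper_force'],1));return s
E
python3 - <<'E'
from h import *
f=np.load('top0.npz');C=cloud('top',f['d']);h=cv2.cvtColor(f['p'],cv2.COLOR_BGR2HSV).astype(int)
sl=np.s_[214:305,215:306];T=C[sl][(abs(h[sl][...,0]-110)<12)&(h[sl][...,1]>140)];T=T[(T[:,2]>.055)&(T[:,2]<.072)]
a=np.arctan2(T[:,1]-.3175,T[:,0]-.4435);print('yaw',np.degrees(np.angle(np.exp(2j*a).mean())/2))
for p in [(.434,-.024),(.468,.1225),(.5645,-.0282),(.4433,.3173)]:
    for phi in (70,-110,-20,160):
        q=kin.inverse_kinematics([*p,.12],down(phi)); print(p,phi,None if q is None else np.round(q,2))
E
```

```text
yaw -17.62772691648481
(0.434, -0.024) 70 [-0.37  0.41  0.34  2.27 -0.28  0.5   1.41]
(0.434, -0.024) -110 [-0.75  0.54  0.83  2.3  -0.74  0.6  -1.27]
(0.434, -0.024) -20 [-0.54  0.44  0.55  2.28 -0.46  0.52  0.02]
(0.434, -0.024) 160 [-0.11  0.39  0.03  2.26 -0.02  0.5   2.72]
(0.468, 0.1225) 70 [-0.53  0.45  0.18  2.16 -0.15  0.55  0.98]
(0.468, 0.1225) -110 [-0.9   0.53  0.65  2.18 -0.58  0.6  -1.75]
(0.468, 0.1225) -20 [-0.72  0.48  0.42  2.17 -0.36  0.56 -0.39]
(0.468, 0.1225) 160 [-0.28  0.45 -0.12  2.14  0.1   0.56  2.31]
(0.5645, -0.0282) 70 [-0.27  0.55  0.27  1.97 -0.24  0.64  1.37]
(0.5645, -0.0282) -110 [-0.52  0.63  0.61  1.99 -0.55  0.7  -1.48]
(0.5645, -0.0282) -20 [-0.44  0.6   0.51  1.98 -0.45  0.67 -0.  ]
(0.5645, -0.0282) 160 [-0.03  0.54 -0.04  1.96  0.04  0.65  2.7 ]
(0.4433, 0.3173) 70 [-0.79  0.52  0.06  2.01 -0.05  0.62  0.53]
(0.4433, 0.3173) -110 [-1.22  0.61  0.63  2.04 -0.57  0.68 -2.13]
(0.4433, 0.3173) -20 [-1.    0.54  0.34  2.02 -0.29  0.63 -0.81]
(0.4433, 0.3173) 160 [-0.55  0.53 -0.24  1.99  0.2   0.65  1.88]
```

```bash
python3 - <<'E'
from h import *
p=(.434,-.024)
env.grip(.074,30)
env.reach([*p,.13],down(-19)); st('above')
r=env.movel([*p,.066],.1,stop_force=6); s=st(f'touch {r}')
z=s['tcp_pos'][2]+.003
env.movel([*p,z],.1)
env.grip(.05,30); st('gripped A')
env.grip(.074); env.movel([*p,.115],.25)
env.reach([*p,.115],down(71));env.movel([*p,z],.2);st('low')
env.grip(.05,40); st('gripped B')
pic,d=camera('scene');cv2.imwrite('pics/gripB.png',pic[200:400,200:480])
E
```

```text
above 2.83 [ 0.4346 -0.0231  0.1301] F [ 0.1 -0.4  0.5] op 0.0741 g 0.0
touch False 3.62 [ 0.4342 -0.0241  0.0662] F [ 0.3 -0.4  0.4] op 0.0738 g 0.0
gripped A 4.15 [ 0.4343 -0.0239  0.0698] F [-1.7 -0.3 10.5] op 0.0602 g 30.2
low 6.24 [ 0.4333 -0.024   0.0688] F [0.1 0.3 0.5] op 0.0738 g 0.0
gripped B 6.53 [ 0.4343 -0.024   0.0703] F [-1.4 -1.1  8.2] op 0.0602 g 43.9
```

View pics/gripB.png

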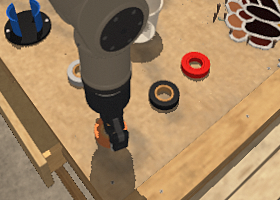

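```bash
python3 - <<'E'
from h import *
t=(.4433,.3173)
env.movel([.4343,-.024,.165],.25); st('lift')
env.reach([*t,.165],down(71)); st('over')
env.movel([*t,.138],.15)
r=env.movel([*t,.082],.06,stop_force=10); st(f'down {r}')
E
```

```text
lift 7.12 [ 0.4345 -0.0239  0.1657] F [ 0.3  0.2 -1.4] op 0.06 g 43.7
over 8.41 [0.4438 0.3152 0.1644] F [ 1.2 -0.5 -2.1] op 0.06 g 43.7
down False 9.82 [0.4435 0.3175 0.0823] F [-0.7  0.6 -1.9] op 0.0598 g 43.6
```

```bash
cat > go.py <<'E'
from h import *
import sys
t=(.4433,.3173);p=np.array([float(sys.argv[1]),float(sys.argv[2])]);floor=float(sys.argv[3])
env.grip(.074); env.movel([*t,.165],.25); st('released')
env.reach([*p,.115],down(-19)); env.movel([*p,.071],.15)
env.grip(.05,30); st('A'); env.grip(.074); env.movel([*p,.115],.25)
env.reach([*p,.115],down(71)); env.movel([*p,.071],.15); env.dwell(.1)
env.grip(.05,40); s=st('B'); z=s['tcp_pos'][2]
env.movel([*p,.175],.25); env.reach([*t,.175],down(71)); st('over')
env.movel([*t,.138+floor-.01],.2)
r=env.movel([*t,z+floor+.001],.06,stop_force=10); st(f'down {r}')
E
python3 go.py .5645 -.0282 .026
```

```text
released 10.6 [0.4436 0.3176 0.166 ] F [ 0.1  0.2 -0. ] op 0.0742 g 0.0
A 12.7 [ 0.5652 -0.028   0.0722] F [-1.6  1.1  6.5] op 0.0602 g 33.2
B 15.28 [ 0.5652 -0.0281  0.0724] F [-0.9  0.8  6.6] op 0.0599 g 42.7
over 17.21 [0.4442 0.3157 0.1746] F [ 0.3 -0.1 -1.9] op 0.0595 g 43.5
down False 18.52 [0.4435 0.3175 0.0998] F [ 0.4 -0.1 -2.1] op 0.0595 g 43.8
```

```bash
python3 go.py .468 .1227 .042 && python3 - <<'E'
from h import *
env.grip(.074); env.movel([.4433,.3173,.2],.25); 
env.reach([.45,.08,.25],down(71)); env.dwell(.5); st('end')
for n,(u,v) in dict(top=(260,259),scene=(228,220)).items():
    p,d=camera(n);C=cloud(n,d)
    cv2.imwrite(f'pics/{n}e.png',cv2.resize(p[v-35:v+36,u-35:u+36],(400,400),interpolation=cv2.INTER_CUBIC))
    Q=C[v-35:v+36,u-35:u+36].reshape(-1,3);Q=Q[np.hypot(Q[:,0]-.4433,Q[:,1]-.3173)<.028]
    Q=Q[Q[:,2]>.05];A=np.linalg.lstsq(np.c_[Q[:,:2]-[.4433,.3173],np.ones(len(Q))],Q[:,2],rcond=None)[0];print(n,len(Q),'slope',A[:2].round(3),'z',A[2].round(4))
a=[cv2.imread(f'pics/{n}e.png') for n in('scene','top')];cv2.imwrite('pics/end.png',np.hstack(a))
E
```

```text
released 19.23 [0.4438 0.3177 0.1663] F [-0.2 -0.8 -0.1] op 0.074 g 0.0
A 20.84 [0.4685 0.1232 0.072 ] F [-1.1  0.6  6.6] op 0.06 g 33.2
B 23.42 [0.4686 0.1229 0.0722] F [-1.8 -0.   6.5] op 0.0599 g 42.0
over 24.78 [0.4427 0.3165 0.1735] F [-0.4 -0.4 -1.5] op 0.0594 g 43.5
down False 26.1 [0.4435 0.3175 0.1156] F [-0.3  0.2 -0.7] op 0.0599 g 43.5
end 28.34 [0.45   0.0802 0.25  ] F [-0.1  0.4  0.1] op 0.0742 g 0.0
top 286 slope [0.002 0.001] z 0.0584
scene 256 slope [-0.006 -0.009] z 0.0565
```

View pics/end.png

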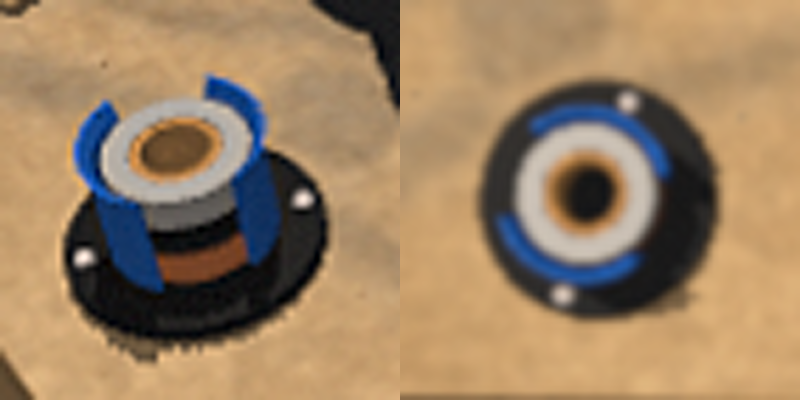

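The picture shows copper, black and silver stacked flat in the tube. Silver is level, with its top at about 58 mm, and sits centred between the blue walls.

```bash
python3 -c "
from cell import job
print(job.job_done())"
```

```text
the job is handed in; nothing more can be done
None
```

The job is handed in after about 28 s: copper, black and silver are stacked flat in the blue tube in that order, the arm is clear and it stayed away from the pots, though the hand-in call returned no verdict.

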